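Fill the bottle crate and clamp it on the dressing trolley

ROBOT

A 6-joint arm with a two-finger parallel gripper is mounted at the origin on the work surface. World frame = base frame: x ahead of the robot, y to its left, z up, the work surface at z = 0. Lengths are in m, angles in rad, forces in N, time in s.
With the tool pointing down it reaches from about 0.425 to 0.95 m from the base axis. Payload 3.5 kg.
Tool frame: the origin (TCP) lies midway between the tips of the shut fingers; the grasp point (between the pads) lies 19 mm behind it; z points along the fingers, y is the direction in which the jaws open and shut (so a half turn about z gives the same grasp; the last joint's range is limited). The gripper opens to 85 mm and grips with 20 to 120 N. Pads are 22 mm wide; open, the fingers measure 114 mm over their backs; the gripper's body (76 mm by 85 mm) begins 54 mm behind the grasp point. The pads swing forward as they close: fully open they stand 13 mm farther back than shut.
Start: joints at [-1.31, 0.286, 1.577, -0, 1.279, -0.15], TCP at [0.27, -0.619, 0.231] pointing down, gripper open.
Joint ranges: [-2.77, 2.77], [-0.9, 2.22], [0.21, 2.48], [-1.53, 4.67], [0.24, 2.81], [-2.84, 2.84]. Speed limits (rad/s): [2.79, 2.79, 3.14, 3.14, 3.14, 3.14].

INTERFACE

Orientations are given as a rotation vector (axis times angle).
In Python, from bench import env gives the robot as it stands.
- The arm moves only by the tool play_rows, never from a script. Its argument "plan" is a list of rows, each an object with "slide": the shift along the tool's x, y, z in mm, a list of three; "yaw": the turn about the tool's z in degrees; "gripper": the opening, from 0 (shut) to 1 (fully open). In form: [{"slide": [x, y, z], "yaw": yaw, "gripper": gripper}, ...]. A call has 1 to 5 rows; each row is the pose to reach, as a shift and turn from the pose commanded when the call began, along the tool's axes at that moment; what a row does not reach only later rows make up. A row lasts 1/8 s, in which the tool goes at most 62.5 mm and 10.7 degrees, less where a joint would pass 70% of its speed; a pose out of reach is approached as far as the arm can. A call with a gripper value outside its range is refused whole. The fingers move at their own pace and stop on an object; "force" is the grip in N (left out, the last holds). Time passes only in rows, so rows that repeat a pose let the fingers close. It gives the time, the measured TCP pose, the force and the opening at its end, in the units of the state.
- env.state(): the state, without advancing time (a new reading comes with each control period).
- env.capture(name): name is "side" or "top"; returns a dict with "img" (480x640x3 uint8, blue, green, red), "vfov" (degrees; the focal length in pixels is half the picture's height over the tangent of half this angle, whatever the lens; pixels are square), "cx", "cy" (the principal point, pixels), "dist" ([k1, k2, p1, p2, k3] as OpenCV has them; the pictures are not rectified), "R" (3x3) and "t" (3): a world point X has camera coordinates R X + t. Camera axes: x right, y down, z forward; pixel columns grow to the right and rows downward; lengths in m; the calibration is good to about 2 mm. A picture is of the moment at which its call begins. There is no depth.
- env.sign_off(): hands the job in, once; it reports no verdict.
The state is a dict: "clock": time; "qpos": joint angles; "dq": joint speeds; "tau": joint torques, N m; "eef_pos": TCP position; "tcp_rot": TCP orientation; "wrist_force": force on the tool from outside, world axes, zero at the start; "torque": the same for the moment, N m; "opening": opening from 0.0 (shut) to 1.0 (fully open).
Only numpy, scipy, OpenCV 4.12 (cv2) and the standard library are available. Lean on these libraries where they do the work, as an engineer would, in place of code of your own. Each camera call takes 0.05 s, during which the arm holds its last target. There are 200 camera calls.

TASK

Stand the one disinfectant bottle that is outside the white crate upright in the crate's empty cell and let go of it. Then secure the crate for transport: pump the clamp's trigger against its fixed handle until the sprung pad presses on the crate with its spring clearly compressed by some millimetres but still well short of squashed solid, working the clamp only by the trigger. Finish while still gripping the trigger, squeezed in and not let back to its rest; leave the other things on the trolley where they are.

Things in the scene. Friction and masses are not known exactly. Their poses are not given: they have to be found in the camera images.
- bottle_center (a point): Centre (half-way up, 75 mm above its foot; z along its axis) of the only such bottle outside the crate: round white plastic bottle, 52 mm across, 150 mm tall, about 0.2 kg, with a narrow neck and a grey cap, 32 mm across, over its top 36 mm; the cap is a good grasp. It stands on the trolley, left of the clamp.
- crate: White open crate, 148 x 148 x 75 mm high, walls, floor and dividers 4 mm, 2 x 2 cells 68 mm wide, centred 36 mm from its middle in its x and y; dividers as high as the walls. Origin: centre of underside, axes along its sides. It stands loose on the clamp's 6 mm base plate, against the fixed stop at its +y side. Three cells hold bottles, one does not.
- cushion_center (a point): Centre of a flat black rubber disc, 56 mm across and 4 mm thick, that lies on the floor of the one empty cell (which cell differs); its top is 2 mm above this point. The bottle stands on it.
- bottle_a_center (a point): Centre (half-way up) of one of the three bottles already in the crate, the same kind as the loose bottle.
- bottle_b_center (a point): The same, another bottle in the crate.
- bottle_c_center (a point): The same, the third bottle in the crate.
- clamp: One-hand ratchet bar clamp fixed to the trolley. Origin on the trolley under the middle of its handle; z up, y the clamping direction (handle to crate). The handle is a fixed black post at x = y = 0: 24 mm in x, 20 mm in y, top at z = 180 mm. Trigger pivot at y = 29, z = 95 mm between cheeks reaching z = 106 mm. The rod lies below (top z = 44 mm) and sticks out up to 90 mm behind.
- clamp_handle (a point): Middle of the fixed handle (20 mm thick in clamp y) at the height to grip, 155 mm above the trolley.
- trigger_grip (a point): Middle of the grey trigger at gripping height (z about 155 mm): a bar 20 mm wide (clamp x), 10 mm thick, ending 78 mm above its pivot, on the crate side of the handle. Over the outsides, along clamp y, handle and trigger together are 54 mm at rest and 34 mm squeezed; take both from above between the fingers. It moves about 20 mm towards the handle.
- trigger (a joint): Trigger angle, rad: 0 at rest, grows as it is squeezed to the handle, stop at 0.34. A spring returns it when let go. Needs up to about 15 N. A full squeeze drives the jaw 7 to 8 mm towards the crate, a partial one proportionally less; on the way back the jaw stays where it is. There is no release.
- jaw (a joint): Travel of jaw and rod along clamp +y, m, 0 to 0.085. At 0 the free pad's face is 133 mm from the clamp's origin along clamp y; the pad starts 20 to 45 mm short of the crate. Moved only by pumping the trigger; the robot must not touch jaw, rod or pad.
- pad (a joint): How far the pad's spring is compressed, m: 0 when free, 0.020 when squashed solid; about 400 N/m with 1.2 N preload. After the pad meets the crate, further pumping compresses it by as much as the jaw advances: the visible gap between pad and jaw block shrinks from 20 mm.
- pad_face (a point): Middle of the front face of the black rubber pad (60 x 54 mm) which faces the crate.
- spray: Bystander: blue trigger spray bottle, 180 mm tall, 72 mm across; leave it where it is.
- dispenser: Bystander: white pump dispenser bottle, 194 mm tall, 68 mm across; leave it where it is.
- dish: Bystander: small steel bowl, 110 mm across, 35 mm high; leave it where it is.
- jar: Bystander: small amber glass jar, 56 mm across, 60 mm high; leave it where it is.
- tin: Bystander: plain aluminium tin, 60 mm across, 75 mm high; leave it where it is.
- brush: Bystander: hand brush lying flat; leave it where it is.
- bottle: The same loose bottle; origin at the centre of its foot.

How it is judged:
On the way, in this order (a step that is already met when the one before it is completed fails the run):
1. the bottle stands upright in the empty cell of the crate, let go (x of bottle_center in the frame of crate between -0.062 and 0.062 m and y of bottle_center in the frame of crate between -0.062 and 0.062 m and z of bottle_center in the frame of crate below 0.095 m and angle between bottle_center's own z axis and vertical below 0.12 rad and contact force between the fingers and bottle below 0.1 N), for 0.2 s.
2. pumping has brought the pad to the crate (contact force between pad and crate above 0.8 N and value of joint pad above 0.0005 m), for 0.05 s.
At the end, for the whole second after the job is handed in: All four bottles upright (0.12 rad), one per cell, on the crate's floor, at rest; crate within 15 mm of its start; pad presses the crate (over 1 N), its spring compressed 2 to 15 mm; fingers press the trigger (over 1.5 N), which is squeezed over 0.05 rad (x of bottle_center in the frame of crate between -0.062 and 0.062 m and y of bottle_center in the frame of crate between -0.062 and 0.062 m and z of each of bottle_center, bottle_a_center, bottle_b_center, bottle_c_center in the frame of crate below 0.095 m and angle between each of bottle_center, bottle_a_center, bottle_b_center, bottle_c_center's own z axis and vertical below 0.12 rad and x of bottle_a_center in the frame of crate between -0.062 and 0.062 m and y of bottle_a_center in the frame of crate between -0.062 and 0.062 m and x of bottle_b_center in the frame of crate between -0.062 and 0.062 m and y of bottle_b_center in the frame of crate between -0.062 and 0.062 m and x of bottle_c_center in the frame of crate between -0.062 and 0.062 m and y of bottle_c_center in the frame of crate between -0.062 and 0.062 m and value of joint pad between 0.002 and 0.015 m and contact force between pad and crate above 1 N and contact force between the fingers and trigger above 1.5 N and value of joint trigger above 0.05 rad and distance of crate from where it was at the start of the episode below 0.015 m and linear speed of each of bottle, crate below 0.02 m/s); the arm keeps its last pose, push and grip.
It fails at once if the pad's spring is squashed almost solid (over 18 mm): the crate is being crushed (value of joint pad above 0.018 m).
It fails at once if the robot pushes the jaw, rod or pad itself instead of the trigger (contact force between any of the fingers, the arm and jaw above 1.5 N).
It fails at once if a bystander is moved by more than 40 mm (distance of any of spray, dispenser, dish, jar, tin, brush from where it was at the start of the episode above 0.04 m).
It fails at once if the crate is knocked more than 40 mm away (distance of crate from where it was at the start of the episode above 0.04 m).
It also fails if it takes over 61 s, if anything falls off the work surface, if the arm or the gripper's body presses on something with over 40 N, if the wrist force passes 120 N, or if a joint passes its speed limit or range.

## Working session

There is one attempt and no reset: what is moved stays moved. The work goes in short steps, Python scripts to look and compute and a tool call to move; the robot and the scene stay as the last step left them, time stands still between calls to the robot, and variables do not carry over. Pictures are saved under pics/ and viewed, about 8 in all and at most 12, crops included, and the job is handed in when it is done.

Besides the shell and the picture viewer there is one more tool, called after "Emit:" as name(argument=value, ...), one argument or row to a line, values as JSON. play_rows: Moves the arm, as the interface text tells. Its arguments: {"type":"object","properties":{"plan":{"type":"array","items":{"type":"object","properties":{"slide":{"type":"array","items":{"type":"number"}},"yaw":{"type":"number"},"gripper":{"type":"number"}}}},"force":{"type":"number"}},"required":["plan"]}

```bash
mkdir -p pics
cat > h.py <<'E'
import numpy as np, cv2
from bench import env
def K(c):
    f=240/np.tan(np.radians(c["vfov"])/2); return np.array([[f,0,c["cx"]],[0,f,c["cy"]],[0,0,1.]])
def ray(c,px):
    p=cv2.undistortPoints(np.array(px,float).reshape(-1,1,2),K(c),np.array(c["dist"],float)).reshape(-1,2)
    R=np.array(c["R"]);t=np.array(c["t"]); o=-R.T@t
    return o,np.c_[p,np.ones(len(p))]@R
def plane(c,px,z):
    o,d=ray(c,px); return o+d*((z-o[2])/d[:,2])[:,None]
def proj(c,X):
    r,_=cv2.Rodrigues(np.array(c["R"],float)); return cv2.projectPoints(np.array(X,float).reshape(-1,1,3),r,np.array(c["t"],float),K(c),np.array(c["dist"],float))[0].reshape(-1,2)
def snap(n,f):
    c=env.capture(n); cv2.imwrite(f"pics/{f}.png",c["img"]); return c
E
python3 - <<'E'
from h import *
for n in("top","side"):
    c=snap(n,n+"0"); print(n,c["vfov"],c["dist"],-np.array(c["R"]).T@c["t"])
print(env.state())
E
```

```text
top 55.80919803247569 [-0.09357301  0.          0.          0.          0.        ] [ 0.4237172  -0.0255236   1.01820976]
side 50.178481515523366 [-0.07703931  0.          0.          0.          0.        ] [0.51994054 0.95882825 0.77913063]
{'clock': 0.1, 'qpos': array([-1.30998501e+00,  2.87131976e-01,  1.57804378e+00,  2.34243004e-05,
        1.27857174e+00, -1.50026285e-01]), 'dq': array([-0.00023897, -0.00137169, -0.00423129, -0.00018335, -0.00176131,
       -0.00199049]), 'tau': array([ 1.23830559e-03, -4.07291937e+01, -2.93698597e+01, -1.00813879e-04,
        3.40727769e-03,  4.85282087e-06]), 'eef_pos': array([ 0.26944153, -0.61824604,  0.23004174]), 'tcp_rot': array([-3.07343733e+00, -6.40363670e-01,  1.52124538e-04]), 'wrist_force': array([ 0.96655699, -0.45672185, -0.39352371]), 'torque': array([0.00375664, 0.02634147, 0.03716457]), 'opening': 1.0019386822603877}
```

View pics/top0.png

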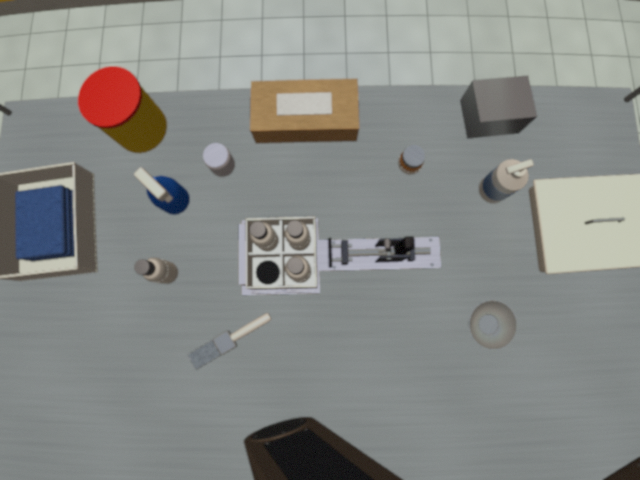

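View pics/side0.png

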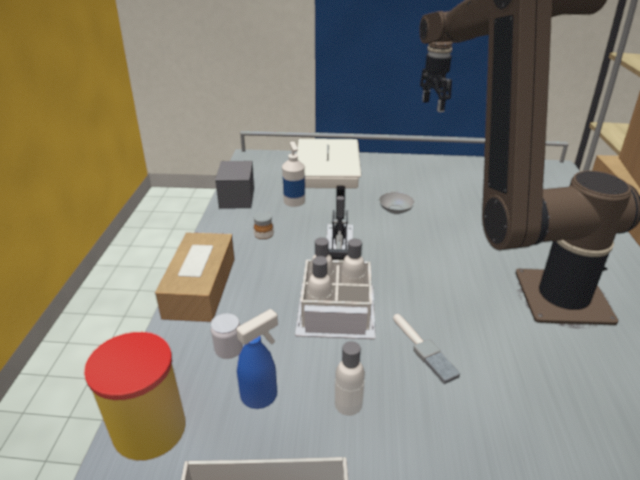

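The top view shows world +y to the left. The loose bottle's cap is at (142,267), the empty cell with its black cushion at (268,272), and the crate rim runs about (247,218)–(318,289). The clamp handle and trigger are around (400,248). In the side view the loose bottle's cap is at (350,355).

Run:
```python
from h import *
t=env.capture("top"); s=env.capture("side")
def blobs(c,box,lo,hi,amin=40):
    x0,y0,x1,y1=box; im=c["img"][y0:y1,x0:x1]; hsv=cv2.cvtColor(im,cv2.COLOR_BGR2HSV)
    m=cv2.inRange(hsv,lo,hi); n,l,st,ce=cv2.connectedComponentsWithStats(m)
    return [(st[i].tolist(),(ce[i]+[x0,y0]).round(1).tolist()) for i in range(1,n) if st[i,4]>amin]
print("cushion",blobs(t,(245,250,290,292),(0,0,0),(180,255,40)))
print("cap side",blobs(s,(325,335,375,380),(0,0,0),(180,255,110)))
print("cap top",blobs(t,(130,250,180,290),(0,0,0),(180,255,110),20))
for n,px,z in[("cush",(268,272),.016),("loose cap",(142,267),.15),("capA",(261,231),.164),("capB",(297,230),.164),("capC",(296,265),.164),
 ("rimTL",(247,218),.081),("rimTR",(318,218),.081),("rimBR",(317,289),.081),("rimBL",(247,289),.081)]:
    print(n,plane(t,px,z)[0].round(4))
print("side cap",plane(s,(350,348),.15).round(4))
a=cv2.resize(t["img"][205:305,120:220],None,fx=4,fy=4,interpolation=2)
b=cv2.resize(t["img"][205:305,330:450],None,fx=4,fy=4,interpolation=2)
d=cv2.resize(s["img"][175:275,300:400],None,fx=4,fy=4,interpolation=2)[:200]
e=cv2.resize(t["img"][205:305,235:335],None,fx=4,fy=4,interpolation=2)
top=np.hstack([a,e]); bot=np.hstack([b[:, :480],np.zeros((400,320,3),np.uint8)])
f=cv2.resize(np.vstack([top,bot]),None,fx=.75,fy=.75); cv2.imwrite("pics/c1.png",f)
```

```text
cushion [([13, 12, 20, 21, 328], [267.4, 272.1])]
cap side [([17, 16, 18, 17, 222], [350.9, 359.2])]
cap top [([11, 10, 14, 16, 107], [149.1, 268.9]), ([20, 12, 28, 22, 333], [167.2, 273.8])]
cush [0.5038 0.1064 0.016 ]
loose cap [0.506  0.3383 0.15  ]
capA [0.5709 0.1005 0.164 ]
capB [0.5717 0.0313 0.164 ]
capC [0.5045 0.0337 0.164 ]
rimTL [0.6137 0.1428 0.081 ]
rimTR [ 0.6109 -0.0076  0.081 ]
rimBR [ 0.462  -0.0036  0.081 ]
rimBL [0.4638 0.1416 0.081 ]
side cap [[0.509 0.342 0.15 ]]
```

View pics/c1.png

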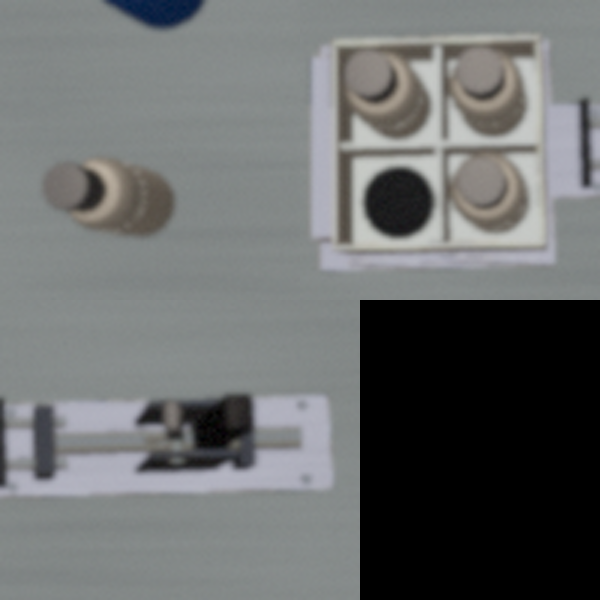

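The cap ray and crate rim agree with the sizes given (cell spacing about 70 mm, rim about 149 mm). I'm setting out with the jaw on the 45° diagonal.

Emit:
play_rows(
  plan=[
    {"slide":[318,-155,-90],"yaw":-50,"gripper":0.7},
    {"slide":[318,-155,-90],"yaw":-50,"gripper":0.7},
    {"slide":[318,-155,-90],"yaw":-50,"gripper":0.7},
    {"slide":[318,-155,-90],"yaw":-50,"gripper":0.7},
    {"slide":[318,-155,-90],"yaw":-50,"gripper":0.7},
  ],
)

```text
clock: 0.82
eef_pos: [0.4671, -0.3867, 0.3087]
tcp_rot: [-2.513, -1.886, -0.0]
wrist_force: [0.6, -0.2, -0.5]
opening: 0.703
```

```bash
cat >> h.py <<'E'
def goto(x,y,z,jaw):
    "print slide (mm) and yaw (deg) to put TCP at x,y,z with jaw axis at angle jaw deg (mod 180)"
    from scipy.spatial.transform import Rotation as Ro
    s=env.state(); R=Ro.from_rotvec(s["tcp_rot"]).as_matrix()
    a=np.degrees(np.arctan2(R[1,1],R[0,1])); yaw=(a-jaw+90)%180-90
    print("at",s["eef_pos"].round(4),"jaw",a.round(1),"q1,q6",s["qpos"][[0,5]].round(2),"| slide",(R.T@(np.array([x,y,z])-s["eef_pos"])*1000).round(1),"yaw",round(yaw,1),"tilt",np.degrees(np.arccos(-R[2,2])).round(2))
E
python3 -c "
from h import *
goto(.53,.0,.32,45)"
```

```text
at [ 0.4671 -0.3867  0.3087] jaw -16.2 q1,q6 [-0.86 -0.58] | slide [388.9 -47.6 -11.3] yaw -61.2 tilt 0.0
```

Emit:
play_rows(
  plan=[
    {"slide":[390,-48,-11],"yaw":-61,"gripper":0.7},
    {"slide":[390,-48,-11],"yaw":-61,"gripper":0.7},
    {"slide":[390,-48,-11],"yaw":-61,"gripper":0.7},
    {"slide":[390,-48,-11],"yaw":-61,"gripper":0.7},
    {"slide":[390,-48,-11],"yaw":-61,"gripper":0.7},
  ],
)

```text
clock: 1.45
eef_pos: [0.5173, -0.0783, 0.3172]
tcp_rot: [1.387, 2.818, 0.0]
wrist_force: [1.4, 0.1, -0.2]
opening: 0.7
```

```bash
python3 -c "
from h import *
goto(.506,.338,.26,45)"
```

```text
at [ 0.5173 -0.0783  0.3172] jaw 37.6 q1,q6 [-0.34 -1.  ] | slide [336.8 245.   57.1] yaw -7.4 tilt 0.02
```

Emit:
play_rows(
  plan=[
    {"slide":[337,245,0],"yaw":-7,"gripper":0.7},
    {"slide":[337,245,0],"yaw":-7,"gripper":0.7},
    {"slide":[337,245,0],"yaw":-7,"gripper":0.7},
    {"slide":[337,245,0],"yaw":-7,"gripper":0.7},
    {"slide":[337,245,0],"yaw":-7,"gripper":0.7},
  ],
)

```text
clock: 2.08
eef_pos: [0.5102, 0.2342, 0.3171]
tcp_rot: [1.221, 2.894, 0.0]
wrist_force: [0.5, 0.5, -0.8]
opening: 0.701
```

```bash
python3 -c "
from h import *
goto(.506,.338,.18,45)"
```

```text
at [0.5102 0.2342 0.3171] jaw 44.3 q1,q6 [ 0.25 -0.52] | slide [ 77.4  69.4 137.1] yaw -0.7 tilt 0.03
```

Emit:
play_rows(
  plan=[
    {"slide":[77,69,0],"yaw":-1,"gripper":0.8},
    {"slide":[77,69,60],"yaw":-1,"gripper":0.8},
    {"slide":[77,69,120],"yaw":-1,"gripper":0.8},
    {"slide":[77,69,137],"yaw":-1,"gripper":0.8},
    {"slide":[77,69,137],"yaw":-1,"gripper":0.8},
  ],
)

```text
clock: 2.7
eef_pos: [0.5046, 0.3349, 0.1769]
tcp_rot: [-1.194, -2.901, 0.007]
wrist_force: [-0.4, 0.2, 0.9]
opening: 0.799
```

Run:
```python
from h import *
goto(.506,.338,.115,45)
s=snap("side","s1"); t=snap("top","t1")
p=np.array([.506,.338,.15]); print(proj(s,p),proj(t,p))
a=cv2.resize(s["img"][250:450,250:450],(400,400)); b=cv2.resize(t["img"][180:330,80:230],(400,400))
cv2.imwrite("pics/c2.png",np.hstack([a,b]))
```

```text
at [0.5046 0.3349 0.1769] jaw 45.3 q1,q6 [ 0.42 -0.37] | slide [ 1.   3.6 61.9] yaw 0.3 tilt 0.37
[[351.80467462 346.37693416]] [[142.17087069 266.97931568]]
```

View pics/c2.png

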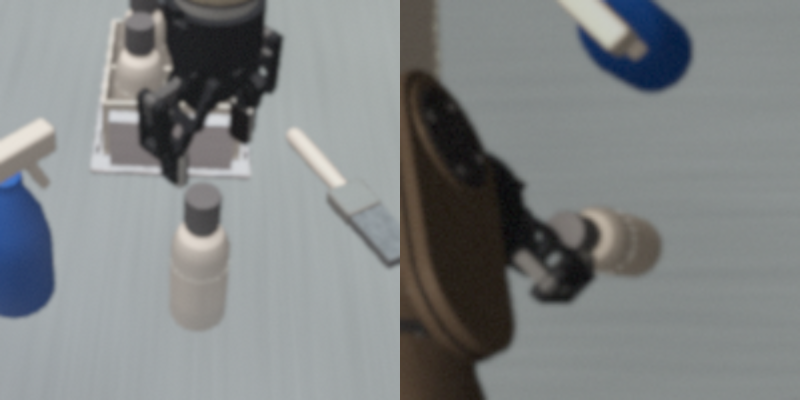

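The side crop shows the cap top at about (351.5,345), and my estimate projects to (351.8,346.4). The fingers straddle it, so I descend and grip.

Emit:
play_rows(
  plan=[
    {"slide":[1,2,30],"yaw":0,"gripper":0.8},
    {"slide":[1,2,62],"yaw":0,"gripper":0.8},
    {"slide":[1,2,62],"yaw":0,"gripper":0.3},
    {"slide":[1,2,62],"yaw":0,"gripper":0.0},
    {"slide":[1,2,62],"yaw":0,"gripper":0.0},
  ],
  force=40,
)

```text
clock: 3.42
eef_pos: [0.5088, 0.3383, 0.1211]
tcp_rot: [1.195, 2.902, 0.006]
wrist_force: [0.7, 1.0, 3.5]
opening: 0.36
```

Emit:
play_rows(
  plan=[
    {"slide":[0,0,0],"yaw":0,"gripper":0.0},
    {"slide":[0,0,0],"yaw":0,"gripper":0.0},
    {"slide":[0,0,-50],"yaw":0,"gripper":0.0},
    {"slide":[0,0,-110],"yaw":0,"gripper":0.0},
    {"slide":[0,0,-130],"yaw":0,"gripper":0.0},
  ],
)

```text
clock: 4.05
eef_pos: [0.5086, 0.3383, 0.2529]
tcp_rot: [1.194, 2.9, 0.008]
wrist_force: [-0.4, 0.5, -2.0]
opening: 0.361
```

Run:
```python
from h import *
goto(.504,.106,.25,45)
print(env.state()["opening"],env.state()["wrist_force"])
s=snap("side","s2")
cv2.imwrite("pics/c3.png",cv2.resize(s["img"][200:400,250:450],(500,500)))
```

```text
at [0.5086 0.3383 0.2529] jaw 45.3 q1,q6 [ 0.42 -0.37] | slide [-160.2 -168.2    2.2] yaw 0.3 tilt 0.42
0.3606217484473327 [-0.41862954  0.48887124 -2.01335857]
```

View pics/c3.png

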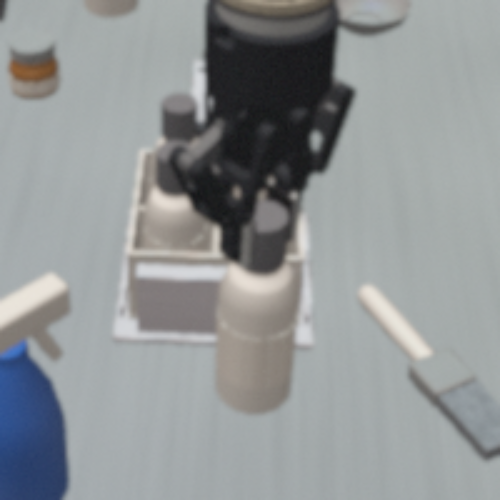

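The cap is held (opening 0.36 ≈ 31 mm), the load is about 2 N, and the bottle hangs nearly vertical. Now moving over the empty cell.

Emit:
play_rows(
  plan=[
    {"slide":[-40,-40,2],"yaw":0,"gripper":0.0},
    {"slide":[-80,-82,2],"yaw":0,"gripper":0.0},
    {"slide":[-120,-124,2],"yaw":0,"gripper":0.0},
    {"slide":[-150,-156,2],"yaw":0,"gripper":0.0},
    {"slide":[-160,-167,2],"yaw":0,"gripper":0.0},
  ],
)

```text
clock: 4.72
eef_pos: [0.5017, 0.1042, 0.2432]
tcp_rot: [-1.198, -2.899, 0.003]
wrist_force: [-0.6, 0.6, -2.2]
opening: 0.36
```

Emit:
play_rows(
  plan=[
    {"slide":[0,0,0],"yaw":0,"gripper":0.0},
    {"slide":[0,0,0],"yaw":0,"gripper":0.0},
    {"slide":[0,0,20],"yaw":0,"gripper":0.0},
    {"slide":[0,0,30],"yaw":0,"gripper":0.0},
    {"slide":[0,0,30],"yaw":0,"gripper":0.0},
  ],
)

```text
clock: 5.35
eef_pos: [0.5024, 0.1071, 0.2149]
tcp_rot: [-1.193, -2.904, 0.001]
wrist_force: [-0.1, -0.1, -1.8]
opening: 0.36
```

Run:
```python
from h import *
goto(.504,.106,.137,45)
s=snap("side","s3");t=snap("top","t3")
q=np.array([[.504,.106,.09],[.504,.106,.09],])
print(proj(s,[.504,.106,.1]))
cv2.imwrite("pics/c4.png",np.hstack([cv2.resize(s["img"][200:360,260:420],(400,400)),cv2.resize(t["img"][180:330,200:350],(400,400))]))
```

```text
at [0.5024 0.1071 0.2149] jaw 45.3 q1,q6 [ 0.01 -0.78] | slide [-2.1  0.5 77.9] yaw 0.3 tilt 0.16
[[353.48195398 283.94787289]]
```

View pics/c4.png

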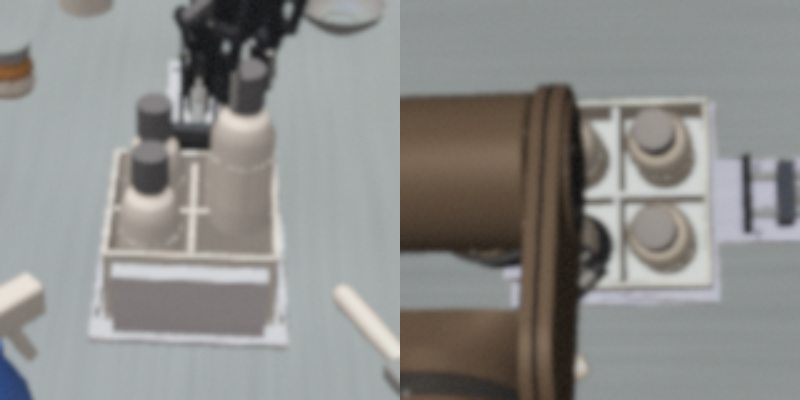

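The side crop shows the bottle hanging over the empty cell, its axis at column ~240 and the cell centre at ~236. Lowering.

Emit:
play_rows(
  plan=[
    {"slide":[-1,1,25],"yaw":0,"gripper":0.0},
    {"slide":[-1,1,45],"yaw":0,"gripper":0.0},
    {"slide":[-1,1,62],"yaw":0,"gripper":0.0},
    {"slide":[-1,1,70],"yaw":0,"gripper":0.0},
    {"slide":[-1,1,70],"yaw":0,"gripper":0.0},
  ],
)

```text
clock: 6.08
eef_pos: [0.5045, 0.1063, 0.1459]
tcp_rot: [-1.196, -2.905, 0.0]
wrist_force: [-1.0, 1.0, -2.0]
opening: 0.361
```

Emit:
play_rows(
  plan=[
    {"slide":[0,0,3],"yaw":0,"gripper":0.0},
    {"slide":[0,0,5],"yaw":0,"gripper":0.0},
    {"slide":[0,0,5],"yaw":0,"gripper":0.0},
  ],
)

```text
clock: 6.45
eef_pos: [0.5046, 0.1063, 0.1413]
tcp_rot: [1.196, 2.905, 0.0]
wrist_force: [0.6, -1.0, -1.8]
opening: 0.358
```

Emit:
play_rows(
  plan=[
    {"slide":[0,0,2],"yaw":0,"gripper":0.0},
    {"slide":[0,0,4],"yaw":0,"gripper":0.0},
    {"slide":[0,0,4],"yaw":0,"gripper":0.0},
  ],
)

```text
clock: 6.82
eef_pos: [0.5044, 0.1063, 0.1368]
tcp_rot: [-1.196, -2.905, 0.0]
wrist_force: [-0.7, 0.8, -2.5]
opening: 0.363
```

Emit:
play_rows(
  plan=[
    {"slide":[0,0,2],"yaw":0,"gripper":0.0},
    {"slide":[0,0,3],"yaw":0,"gripper":0.0},
    {"slide":[0,0,3],"yaw":0,"gripper":0.0},
  ],
)

```text
clock: 7.2
eef_pos: [0.505, 0.1063, 0.135]
tcp_rot: [1.195, 2.904, 0.0]
wrist_force: [-0.6, 0.2, 3.6]
opening: 0.358
```

Contact with the cushion (+3.6 N) came at TCP z 0.135, close to the 0.1355 expected. Releasing gently and withdrawing.

Emit:
play_rows(
  plan=[
    {"slide":[0,0,0],"yaw":0,"gripper":0.5},
    {"slide":[0,0,0],"yaw":0,"gripper":0.6},
    {"slide":[0,0,0],"yaw":0,"gripper":0.6},
    {"slide":[0,0,-20],"yaw":0,"gripper":0.6},
    {"slide":[0,0,-50],"yaw":0,"gripper":0.6},
  ],
)

```text
clock: 7.82
eef_pos: [0.5036, 0.1063, 0.1833]
tcp_rot: [-1.195, -2.902, 0.002]
wrist_force: [0.2, -0.9, 0.1]
opening: 0.599
```

Emit:
play_rows(
  plan=[
    {"slide":[0,0,-50],"yaw":0,"gripper":0.6},
    {"slide":[0,0,-80],"yaw":0,"gripper":0.8},
    {"slide":[-80,80,-80],"yaw":0,"gripper":1},
    {"slide":[-120,40,-80],"yaw":0,"gripper":1},
    {"slide":[-120,40,-80],"yaw":0,"gripper":1},
  ],
)

```text
clock: 8.45
eef_pos: [0.6196, 0.048, 0.2634]
tcp_rot: [-1.199, -2.903, 0.001]
wrist_force: [0.2, -0.3, 0.9]
opening: 0.999
```

Run:
```python
from h import *
goto(.57,-.2,.26,90)
s=snap("side","s4");t=snap("top","t4")
cv2.imwrite("pics/c5.png",np.hstack([cv2.resize(s["img"][160:360,240:440],(400,400)),cv2.resize(t["img"][205:305,350:450],(400,400),interpolation=2)]))
for p in([.1,.05],):
  pass
print("handle top",plane(t,(409,242.3),.18).round(4),"trigger top",plane(t,(387.7,243.3),.173).round(4))
print("rod",plane(t,[(350,252.7),(430,250.7)],.038).round(4))
```

```text
at [0.6196 0.048  0.2634] jaw 45.1 q1,q6 [-0.09 -0.87] | slide [-139.9 -210.7    3.5] yaw -44.9 tilt 0.04
handle top [[ 0.5422 -0.179   0.18  ]] trigger top [[ 0.5419 -0.14    0.173 ]]
rod [[ 0.5414 -0.0754  0.038 ]
 [ 0.543  -0.2502  0.038 ]]
```

View pics/c5.png

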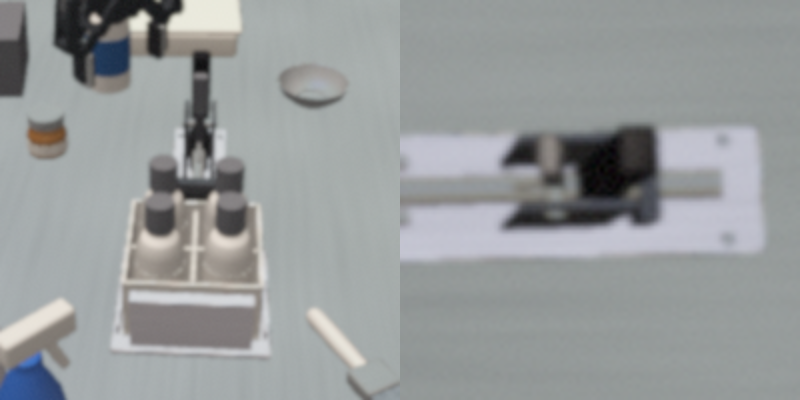

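All four bottles stand upright in the crate. Handle top is at y=-0.179 and trigger top at y=-0.140 (39 mm apart, as it should be), with x=0.542. I'll centre the jaws on the squeezed midpoint, y≈-0.172, so closing moves only the trigger.

Emit:
play_rows(
  plan=[
    {"slide":[-100,-211,0],"yaw":-45,"gripper":1},
    {"slide":[-100,-211,0],"yaw":-45,"gripper":1},
    {"slide":[-100,-211,0],"yaw":-45,"gripper":1},
    {"slide":[-100,-211,0],"yaw":-45,"gripper":1},
    {"slide":[-100,-211,0],"yaw":-45,"gripper":1},
  ],
)

```text
clock: 9.18
eef_pos: [0.5387, -0.1716, 0.2642]
tcp_rot: [0.006, -3.141, 0.0]
wrist_force: [-0.2, 1.6, -0.4]
opening: 0.998
```

Emit:
play_rows(
  plan=[
    {"slide":[0,0,0],"yaw":0,"gripper":1},
    {"slide":[0,0,0],"yaw":0,"gripper":1},
    {"slide":[0,0,40],"yaw":0,"gripper":1},
    {"slide":[0,0,55],"yaw":0,"gripper":1},
    {"slide":[0,0,55],"yaw":0,"gripper":1},
  ],
)

```text
clock: 9.8
eef_pos: [0.5398, -0.1689, 0.2076]
tcp_rot: [0.008, -3.138, -0.003]
wrist_force: [-0.2, 0.2, 0.9]
opening: 1.0
```

Run:
```python
from h import *
goto(.542,-.172,.137,90.5)
s=snap("side","s5");t=snap("top","t5")
cv2.imwrite("pics/c6.png",np.hstack([cv2.resize(s["img"][170:270,290:390],(400,400),interpolation=2),cv2.resize(t["img"][205:305,310:410],(400,400),interpolation=2)]))
```

```text
at [ 0.5398 -0.1689  0.2076] jaw 90.3 q1,q6 [-0.48 -2.06] | slide [-2.4 -3.2 70.6] yaw -0.2 tilt 0.2
```

View pics/c6.png

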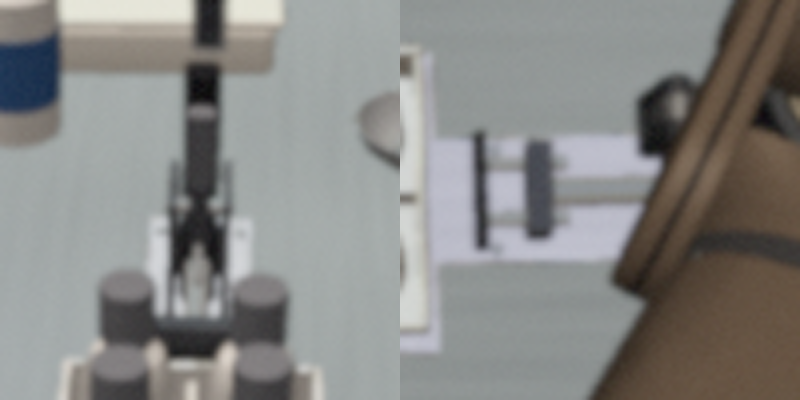

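The pad (px column ~330) and jaw block (left face ~342) remain visible in the top view beside the arm, so I can watch the compression while pumping. Descending now.

Emit:
play_rows(
  plan=[
    {"slide":[-2,-3,0],"yaw":0,"gripper":1},
    {"slide":[-2,-3,25],"yaw":0,"gripper":1},
    {"slide":[-2,-3,50],"yaw":0,"gripper":1},
    {"slide":[-2,-3,69],"yaw":0,"gripper":1},
    {"slide":[-2,-3,69],"yaw":0,"gripper":1},
  ],
)

```text
clock: 10.52
eef_pos: [0.5417, -0.1728, 0.1388]
tcp_rot: [0.007, -3.139, -0.002]
wrist_force: [1.0, 0.1, 0.5]
opening: 1.004
```

```bash
cat >> h.py <<'E'
def gap(tag=None):
    "pad front/back and jaw block edges along a top-view row strip, as world y on plane z=.05"
    t=snap("top",tag or "g"); g=cv2.cvtColor(t["img"],cv2.COLOR_BGR2GRAY)[242:246,318:362].mean(0)
    g2=cv2.cvtColor(t["img"],cv2.COLOR_BGR2GRAY)[256:260,318:362].mean(0)
    print(g.astype(int).tolist()); print(g2.astype(int).tolist())
    return t
E
python3 - <<'E'
from h import *
goto(.542,-.172,.137,90.5)
t=gap("g0"); print(env.state()["wrist_force"].round(1))
print(plane(t,[(330,247),(335,247),(342,247),(348,247)],.06).round(4)[:,1])
E
```

```text
at [ 0.5417 -0.1728  0.1388] jaw 90.2 q1,q6 [-0.49 -2.06] | slide [-0.3  0.8  1.8] yaw -0.3 tilt 0.16
[185, 186, 186, 186, 186, 186, 186, 186, 181, 160, 114, 61, 66, 108, 138, 147, 154, 164, 170, 171, 170, 166, 147, 109, 78, 73, 74, 75, 83, 105, 135, 157, 166, 173, 182, 187, 189, 189, 189, 189, 189, 189, 189, 190]
[183, 186, 186, 186, 186, 186, 186, 186, 183, 169, 132, 81, 58, 89, 134, 161, 168, 167, 164, 163, 163, 161, 147, 117, 88, 77, 75, 75, 76, 89, 112, 136, 145, 151, 161, 171, 174, 175, 175, 174, 175, 175, 177, 178]
[ 0.  -1.4  1.1]
[-0.032  -0.0426 -0.0575 -0.0703]
```

Emit:
play_rows(
  plan=[
    {"slide":[0,0,1],"yaw":0,"gripper":0.6},
    {"slide":[0,0,1],"yaw":0,"gripper":0.4},
    {"slide":[0,0,1],"yaw":0,"gripper":0.3},
    {"slide":[0,0,1],"yaw":0,"gripper":0.3},
  ],
  force=40,
)

```text
clock: 11.08
eef_pos: [0.5439, -0.1735, 0.1424]
tcp_rot: [-0.006, 3.138, -0.0]
wrist_force: [-1.3, -1.7, 5.7]
opening: 0.388
```

Run:
```python
from h import *
t=gap("g1"); s=env.state(); print(s["wrist_force"].round(1),s["eef_pos"].round(4),s["opening"])
```

```text
[185, 187, 186, 186, 183, 170, 138, 87, 58, 90, 133, 160, 168, 166, 158, 152, 154, 160, 153, 126, 94, 78, 74, 74, 76, 92, 124, 152, 163, 170, 177, 186, 188, 189, 189, 188, 189, 189, 189, 189, 190, 190, 189, 189]
[183, 186, 186, 186, 186, 180, 159, 109, 61, 78, 126, 158, 169, 170, 171, 171, 170, 166, 154, 131, 95, 76, 75, 74, 74, 77, 89, 111, 132, 143, 155, 168, 174, 175, 175, 174, 175, 174, 175, 174, 175, 176, 177, 178]
[-1.  -0.9  6.2] [ 0.5439 -0.1735  0.1424] 0.38939191143533175
```

Works: the pad advanced ~3.6 px ≈ 7.5 mm. Open and pump again.

Emit:
play_rows(
  plan=[
    {"slide":[0,0,0],"yaw":0,"gripper":1},
    {"slide":[0,0,0],"yaw":0,"gripper":1},
    {"slide":[0,0,0],"yaw":0,"gripper":1},
    {"slide":[0,0,0],"yaw":0,"gripper":1},
  ],
)

```text
clock: 11.62
eef_pos: [0.5425, -0.1734, 0.1392]
tcp_rot: [-0.007, 3.141, -0.001]
wrist_force: [0.5, -0.3, 0.8]
opening: 1.001
```

Emit:
play_rows(
  plan=[
    {"slide":[0,0,0],"yaw":0,"gripper":0.6},
    {"slide":[0,0,0],"yaw":0,"gripper":0.4},
    {"slide":[0,0,0],"yaw":0,"gripper":0.3},
    {"slide":[0,0,0],"yaw":0,"gripper":0.3},
  ],
)

```text
clock: 12.12
eef_pos: [0.5432, -0.1734, 0.1411]
tcp_rot: [-0.006, 3.14, 0.001]
wrist_force: [-2.0, -2.0, 5.5]
opening: 0.392
```

Run:
```python
from h import *
t=gap("g2"); s=env.state(); print(s["wrist_force"].round(1),s["eef_pos"].round(4),s["opening"])
```

```text
[184, 180, 158, 108, 59, 80, 127, 159, 169, 170, 170, 170, 169, 165, 152, 128, 96, 77, 74, 74, 75, 85, 115, 146, 165, 172, 178, 184, 188, 189, 189, 189, 188, 189, 189, 189, 189, 189, 189, 189, 189, 189, 189, 189]
[183, 180, 160, 115, 61, 65, 108, 147, 165, 170, 171, 170, 170, 170, 166, 149, 114, 83, 74, 74, 74, 77, 90, 116, 137, 147, 153, 161, 169, 173, 173, 175, 175, 175, 175, 174, 174, 174, 174, 174, 174, 175, 177, 178]
[-1.4 -0.6  6.6] [ 0.5432 -0.1734  0.1411] 0.3942817866967088
```

Emit:
play_rows(
  plan=[
    {"slide":[0,0,0],"yaw":0,"gripper":1},
    {"slide":[0,0,0],"yaw":0,"gripper":1},
    {"slide":[0,0,0],"yaw":0,"gripper":1},
    {"slide":[0,0,0],"yaw":0,"gripper":1},
  ],
)

```text
clock: 12.68
eef_pos: [0.5425, -0.1734, 0.1391]
tcp_rot: [-0.007, 3.142, -0.001]
wrist_force: [0.1, -0.2, -0.8]
opening: 0.997
```

Emit:
play_rows(
  plan=[
    {"slide":[0,0,0],"yaw":0,"gripper":0.6},
    {"slide":[0,0,0],"yaw":0,"gripper":0.4},
    {"slide":[0,0,0],"yaw":0,"gripper":0.3},
    {"slide":[0,0,0],"yaw":0,"gripper":0.3},
  ],
)

```text
clock: 13.18
eef_pos: [0.5432, -0.1734, 0.1412]
tcp_rot: [-0.006, 3.14, 0.001]
wrist_force: [-1.6, -1.9, 6.0]
opening: 0.393
```

```bash
sed -i 's/318:362/308:352/g' h.py
python3 - <<'E'
from h import *
t=gap("g3"); s=env.state(); print(s["wrist_force"].round(1),s["eef_pos"].round(4),s["opening"])
cv2.imwrite("pics/c7.png",cv2.resize(t["img"][205:305,230:380],(750,500),interpolation=2))
E
```

```text
[122, 155, 186, 203, 209, 208, 201, 182, 138, 83, 51, 60, 105, 144, 165, 171, 171, 171, 170, 169, 165, 149, 117, 86, 75, 75, 76, 82, 106, 139, 162, 170, 176, 182, 186, 188, 189, 189, 189, 189, 189, 189, 189, 190]
[199, 200, 200, 200, 198, 194, 188, 175, 138, 89, 56, 51, 88, 132, 160, 170, 171, 171, 171, 171, 168, 153, 123, 90, 77, 75, 74, 77, 85, 109, 133, 144, 149, 159, 168, 172, 173, 173, 172, 174, 174, 174, 176, 176]
[-0.9 -1.8  6.3] [ 0.5432 -0.1734  0.1412] 0.3929271680216795
```

View pics/c7.png

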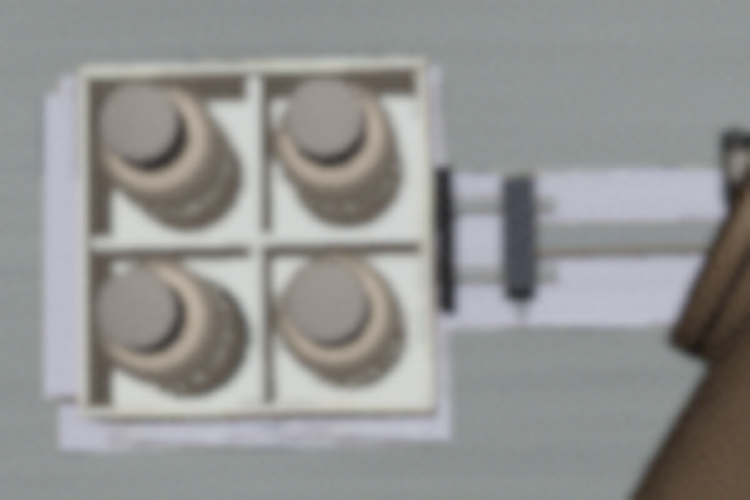

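The pad now looks about to touch the crate: the pad–block gap is still ~9.7 px (free), and the pad's back edge is at px 320. One more full stroke should give about 5–7 mm of compression.

Emit:
play_rows(
  plan=[
    {"slide":[0,0,0],"yaw":0,"gripper":1},
    {"slide":[0,0,0],"yaw":0,"gripper":1},
    {"slide":[0,0,0],"yaw":0,"gripper":1},
    {"slide":[0,0,0],"yaw":0,"gripper":1},
  ],
)

```text
clock: 13.72
eef_pos: [0.5425, -0.1734, 0.1391]
tcp_rot: [-0.007, 3.141, -0.001]
wrist_force: [-0.1, 0.6, -0.4]
opening: 0.994
```

Emit:
play_rows(
  plan=[
    {"slide":[0,0,0],"yaw":0,"gripper":0.6},
    {"slide":[0,0,0],"yaw":0,"gripper":0.4},
    {"slide":[0,0,0],"yaw":0,"gripper":0.3},
    {"slide":[0,0,0],"yaw":0,"gripper":0.3},
  ],
)

```text
clock: 14.22
eef_pos: [0.5432, -0.1734, 0.1413]
tcp_rot: [-0.006, 3.14, 0.001]
wrist_force: [-1.5, -1.6, 7.1]
opening: 0.393
```

Run:
```python
from h import *
t=gap("g4"); s=env.state(); print(s["wrist_force"].round(1),s["eef_pos"].round(4),s["opening"])
```

```text
[123, 155, 186, 204, 209, 208, 201, 179, 126, 63, 61, 104, 143, 164, 170, 172, 171, 164, 144, 109, 81, 75, 75, 76, 87, 115, 145, 163, 170, 171, 173, 175, 181, 186, 188, 188, 188, 188, 189, 188, 189, 188, 188, 189]
[199, 199, 200, 200, 198, 194, 187, 173, 128, 64, 45, 78, 126, 157, 169, 171, 171, 166, 150, 115, 84, 75, 74, 75, 80, 98, 125, 139, 141, 140, 142, 148, 158, 169, 173, 173, 172, 173, 173, 173, 174, 175, 175, 175]
[-2.  -2.   6.4] [ 0.5432 -0.1734  0.1413] 0.39432974731049136
```

The gap shrank from ~9.6 px to ~7.5 px, so the spring is compressed about 4.3 mm, and the crate's rim edge has not moved. Last look before hand-in.

Run:
```python
from h import *
s=snap("side","s9");t=snap("top","t9")
cv2.imwrite("pics/c8.png",np.hstack([cv2.resize(s["img"][140:340,240:440],(400,400)),cv2.resize(t["img"][195:305,240:350],(400,400),interpolation=2)]))
```

```text
(no output)
```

View pics/c8.png

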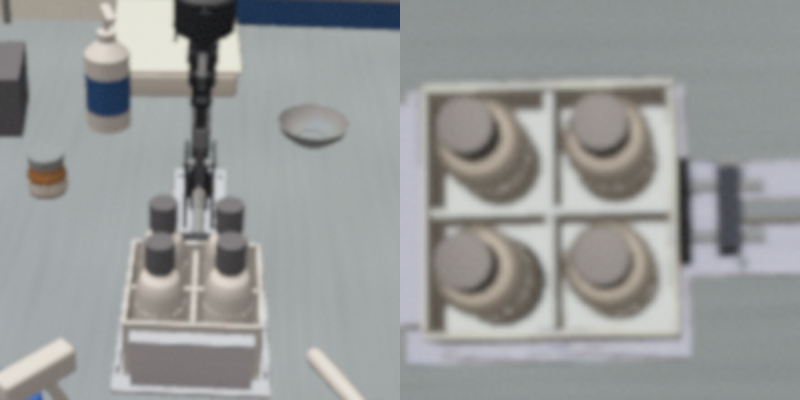

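The four bottles stand one per cell, the pad is against the crate with a shortened gap, and the gripper is on the handle and trigger. Handing in.

```bash
python3 -c "
from h import *
print(env.sign_off()); print(env.state()['clock'])"
```

```text
the job is handed in; nothing more can be done
None
the job is handed in; nothing more can be done
```

I stood the loose bottle in the empty cell and let go of it. Four full squeezes of the trigger then brought the pad onto the crate, and I handed in at about 14 s, still gripping the squeezed trigger. The sign-off reports no verdict, so what follows comes from my own last checks.

- **Bottles and crate:** the last pictures show all four bottles upright, one per cell. The crate's rim did not shift between the last two squeezes.
- **Spring compression:** about 4.3 mm, because the gap between pad and jaw block went from about 9.6 to 7.5 pixels in the top view. The reading is good to about 1 mm, and the required range is 2 to 15 mm.
- **Trigger:** the gripper opening of 0.39 is about 33 mm, which matches the 34 mm expected fully squeezed, with the grip set to 40 N. I had no direct reading of the finger or pad contact forces.
- **Other things on the trolley:** nothing looked moved in the pictures, but I did not measure each one.

**One disagreement:** the pad started about 18 mm nearer the crate than the handle position implied for zero jaw travel. The jaw may have started partly advanced. I relied on the measured gap instead, so it did not affect the result.

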